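# Fit the long pipe-rest stud in its strap bracket

### The arm

A 6-joint arm with a two-finger parallel gripper is mounted at the origin on the work surface. World frame = base frame: x ahead of the robot, y to its left, z up, the work surface at z = 0. Lengths are in mm, angles in rad, forces in N, time in s.
With the tool pointing down it reaches from about 350 to 850 mm from the base axis. Payload 8.1 kg.
Tool frame: the origin (TCP) lies midway between the tips of the shut fingers; the grasp point (between the pads) lies ctrl.pinch_z behind it (ctrl.pinch_z is the distance from the TCP to the grasp point, in mm); z points along the fingers, y is the direction in which the jaws open and shut (so a half turn about z gives the same grasp; the last joint's range is limited). The gripper opens to 93 mm and grips with 3 to 60 N. Pads are 15 mm wide; open, the fingers measure 128 mm over their backs; the gripper's body (75 mm by 188 mm) begins 65 mm behind the grasp point.
Start: joints at [-0.085, 0.13, 1.488, -0, 1.523, -0.085], TCP at [600.004, 0.022, 218.635] pointing down, gripper open.
Joint ranges: [-2.96, 2.96], [-0.89, 2.26], [0.02, 2.5], [-1.34, 4.48], [0, 2.73], [-2.66, 2.66]. Speed limits (rad/s): [2.39, 2.39, 2.79, 3.14, 3.14, 3.14].

### API

Orientations are given as a rotation vector (axis times angle).
In Python, from bench import ctrl gives the robot as it stands.
- The arm moves only by the tool carry_out, never from a script. Its argument "motion" is a list of rows, each an object with "jaw": the finger opening in m, from 0 to 0.093; "translation": the shift along the tool's x, y, z in m, a list of three; "yaw": the turn about the tool's z in rad. In form: [{"jaw": jaw, "translation": [tx, ty, tz], "yaw": yaw}, ...]. A call has 1 to 8 rows; each row shifts and turns the pose as measured when the row begins, along the tool's axes as they then stand; what a row does not reach is not made up. A row lasts 1/8 s, in which the tool goes at most 62.5 mm and 10.7 degrees, less where a joint would pass 70% of its speed; a pose out of reach is approached as far as the arm can. A call is refused whole if a number of a shift passes 0.0625 or a number of a turn 0.188, either way. A call with a gripper value outside its range is refused whole. The fingers move at their own pace and stop on an object; "squeeze" is the grip in N (left out, the last holds). Time passes only in rows, so rows that do not move let the fingers close. It gives the time, the measured TCP pose, the force and the opening at its end, in the units of the state.
- ctrl.get_obs(): the state, without advancing time (a new reading comes with each control period).
- ctrl.camera(name): name is "scene" or "side" or "wrist"; returns a dict with "img" (420x560x3 uint8, blue, green, red), "depth" (420x560 float32, mm along the optical axis (not along the pixel's ray), 0 where there is no reading), "intrinsics" (3x3 intrinsics, pixels), "rvec" (rotation vector, rad) and "tvec" (3), from world to camera coordinates, as OpenCV has them. Camera axes: x right, y down, z forward; pixel columns grow to the right and rows downward; lengths in mm; the calibration is good to about 2 mm. The wrist camera is an equidistant fisheye: a pixel r from the principal point sees the ray r / f radians off the axis. A picture is of the moment at which its call begins.
- ctrl.close_job(): hands the job in, once; it reports no verdict.
The state is a dict: "time": time; "joint_pos": joint angles; "joint_vel": joint speeds; "tau": joint torques, N m; "tcp_pos": TCP position; "orientation": TCP orientation; "contact_force": force on the tool from outside, world axes, zero at the start; "ft_torque": the same for the moment, N m; "width": finger opening in mm.
Only numpy, scipy, OpenCV 4.12 (cv2) and the standard library are available. Lean on these libraries where they do the work, as an engineer would, in place of code of your own. Each camera call takes 0.05 s, during which the arm holds its last target.

### The job

Two pipe-rest studs stand in the grey block. Take the long one, whose round black head stands higher, and put its rod down through the hole in the top of the aluminium strap bracket until the head rests flat on the strap; set it down rather than dropping it. Leave the short stud in its block and the red gauge head where it lies.

Things in the scene. Friction and masses are not known exactly. Their poses are not given: they have to be found in the camera images.
- long_stud: Long stud, loose, 0.16 kg: steel rod 14 mm thick, 85 mm long (last 8 mm taper to 10 mm), round black rubber head on top, 46 mm across, 34 mm tall. Origin at the rod's lower tip, z up the rod; head underside at z 85 mm, top at 119. Starts upright in a well of the grey block, tip 10 mm and head top 129 mm above the table; lift it straight up (well 40 mm deep, 17 mm wide).
- short_stud: Short stud, loose, 0.12 kg, upright in the block's other well, 110 mm away: same thickness and head, but the rod is only 45 mm long, so its head top stands 89 mm above the table. Origin at the rod's lower tip, z up. The block is fixed grey plastic, 70 x 170 x 50 mm. To be left alone.
- bracket_hole (a point): Centre of the 30 mm round hole in the strap bracket's top, at the top face, 100 mm above the table; z up. The bracket is fixed: a U of aluminium bar 60 mm wide (x), 6 mm thick, top 120 mm long (y), on two legs, bolted to a flat steel plate 130 x 200 x 4 mm. Free space below the hole: the seated long stud's tip ends 15 mm above the table.
- gauge: Vacuum gauge head lying loose on the bench, a red box 75 x 45 x 32 mm with a short steel pipe stub and flange at +x, 117 mm long in all, 0.25 kg. Origin on its underside near the middle. To be left alone.
Mind the look-alikes: they are no part of the job. Several things look just like the part that bears bracket_hole: the one meant starts farthest from the robot's base.

How it is judged:
By the outcome, as a careful person would: the job done as asked, in the order asked, and still so for the second after the job is handed in, with the robot touching nothing.
It also fails if it takes over 38 s, if anything falls off the work surface, if the arm or the gripper's body presses on something with over 40 N, if the wrist force passes 120 N, or if a joint passes its speed limit or range.

## Working session

There is one attempt and no reset: what is moved stays moved. The work goes in short steps, Python scripts to look and compute and a tool call to move; the robot and the scene stay as the last step left them, time stands still between calls to the robot, and variables do not carry over. Pictures are saved under pics/ and viewed, and the job is handed in when it is done.

Besides the shell and the picture viewer there is one more tool, called after ">>>" in YAML: its name, and indented under it one key for each argument. carry_out: Moves the arm, as the interface text tells. Its arguments: {"type":"object","properties":{"motion":{"type":"array","items":{"type":"object","properties":{"jaw":{"type":"number"},"translation":{"type":"array","items":{"type":"number"}},"yaw":{"type":"number"}}}},"squeeze":{"type":"number"}},"required":["motion"]}

```bash
mkdir -p pics; cat > h.py <<'E'
import numpy as np, cv2
from bench import ctrl
def save(n,c): cv2.imwrite(f'pics/{n}.png',c['img']); np.savez(f'pics/{n}.npz',**c)
def load(n): return dict(np.load(f'pics/{n}.npz'))
def pt(c,u,v,z=None,fish=False):
    K=c['intrinsics'];R,_=cv2.Rodrigues(c['rvec']);t=c['tvec'].reshape(3)
    x=(u-K[0,2])/K[0,0];y=(v-K[1,2])/K[1,1]
    if fish:
        th=np.hypot(x,y); s=np.tan(th)/th if th>1e-9 else 1; x*=s;y*=s
    d=np.array([x,y,1.])
    if z is None: return R.T@(d*c['depth'][int(round(v)),int(round(u))]-t)
    o=-R.T@t; w=R.T@d
    return o+w*(z-o[2])/w[2]
def cloud(c):
    K=c['intrinsics'];R,_=cv2.Rodrigues(c['rvec']);t=c['tvec'].reshape(3)
    v,u=np.mgrid[0:420,0:560];D=c['depth']
    P=np.stack([(u-K[0,2])/K[0,0]*D,(v-K[1,2])/K[1,1]*D,D],-1)
    return (P-t)@R
E
python3 - <<'E'
from h import *
for n in['scene','side','wrist']: save(n,ctrl.camera(n))
o=ctrl.get_obs();print(o,ctrl.pinch_z)
E
```

```text
{'time': 0.15, 'joint_pos': array([-8.54466522e-02,  1.30983296e-01,  1.48896512e+00, -1.81659677e-05,
        1.52296671e+00, -8.53452276e-02]), 'joint_vel': array([ 0.00221318, -0.00219419, -0.00305796,  0.00140085, -0.00278508,
        0.00068904]), 'tau': array([ 8.59073725e-05, -5.60473788e+01, -4.92333663e+01,  7.68201635e-02,
        3.05504061e-02, -1.41810942e-04]), 'tcp_pos': array([5.99603124e+02, 2.14713715e-02, 2.17866182e+02]), 'orientation': array([-2.22084594e+00, -2.22062266e+00,  1.35962393e-03]), 'contact_force': array([-0.4138301 ,  0.20559478, -0.20274147]), 'ft_torque': array([-0.05034302, -0.02383625,  0.03440964]), 'width': 93.06410242128234} 18.8
```

View pics/scene.png

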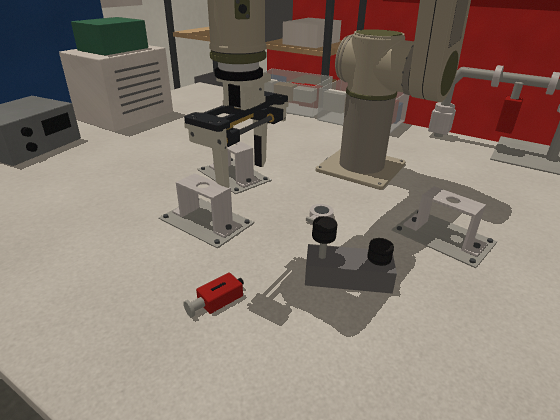

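View pics/side.png

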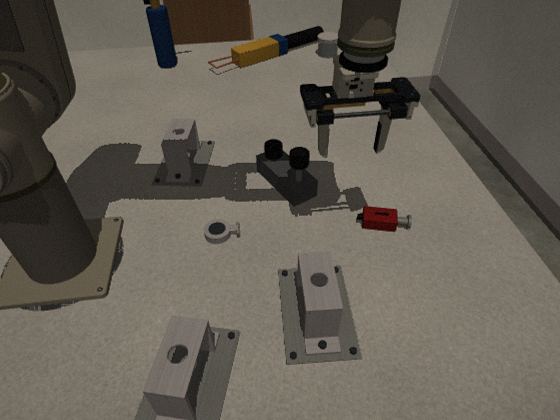

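View pics/wrist.png

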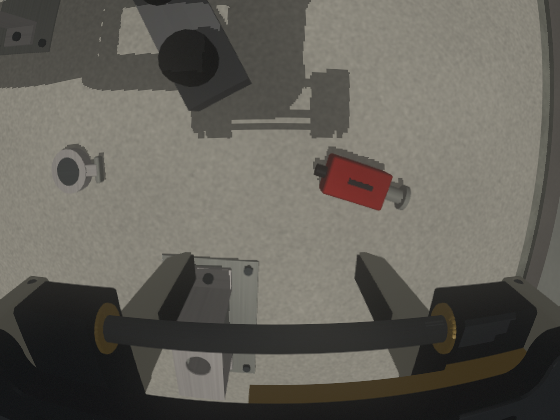

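The scene shows three brackets with holes near (203,185), (240,150) and (453,200). The long stud head is at (324,229), the short one at (380,250), and the red gauge at (219,293). Measuring them next.

```bash
python3 - <<'E'
from h import *
np.set_printoptions(precision=1,suppress=True)
s=load('scene');d=load('side')
for n,c,L in(('scene',s,[(203,185,100),(453,200,100),(324,222,129),(380,243,89),(219,285,32)]),('side',d,[(319,280,100),(177,354,100),(180,132,100),(299,154,129),(273,146,89),(380,213,32)])):
    for u,v,z in L: p=pt(c,u,v,z);print(n,u,v,p,np.hypot(p[0],p[1]),pt(c,u,v))
    P=cloud(c).reshape(-1,3);
    # head tops
    for lab,lo,hi in(('129',124,134),('100',97,103)):
        m=(P[:,2]>lo)&(P[:,2]<hi)&(P[:,0]>250)&(P[:,0]<850)&(abs(P[:,1])<500)
        img=np.zeros((420,560),np.uint8);img.ravel()[m]=255
        k,l,st,ce=cv2.connectedComponentsWithStats(img)
        for i in range(1,k):
            if st[i,4]>40:
                q=P[l.ravel()==i];print(' ',lab,st[i],ce[i],q.mean(0),q.min(0),q.max(0))
for n in('scene','side'):
    c=load(n)['img']
    for j,(x,y) in enumerate([(160,150),(290,190)] if n=='scene' else [(250,230),(230,120)]):
        cv2.imwrite(f'pics/{n}_c{j}.png',cv2.resize(c[y:y+110,x:x+140],None,fx=5,fy=5,interpolation=cv2.INTER_CUBIC))
E
```

```text
scene 203 185 [ 508.4 -189.8  100. ] 542.6593830114106 [ 374.4 -322.8    0.8]
scene 453 200 [243.5 311.8 100. ] 395.6269758463673 [ 46.7 291.8  -0.7]
scene 324 222 [527.9 134.5 129. ] 544.7238692219746 [530.2 135.6 130.7]
scene 380 243 [475.9 231.2  89. ] 529.0758614502395 [478.6 231.9  91. ]
scene 219 285 [691.9  10.2  32. ] 692.0154349703754 [692.7  10.9  33. ]
  129 [313 216  24  16 315] [324.6 223.6] [532.6 138.3 129.5] [504.6 113.7 124.1] [552.8 159.8 132.1]
  100 [227 142  26  12 182] [239.1 147.7] [ 285.1 -258.   100.6] [ 250.  -294.4   97.1] [ 319.1 -227.7  102.8]
  100 [176 173  55  27 641] [202.6 185.6] [ 511.8 -188.3  100.6] [ 473.7 -252.7   97. ] [ 542.9 -129.5  102.9]
  100 [422 193  59  24 367] [453.7 204.8] [266.5 317.5 101.1] [250.3 248.2  97. ] [285.2 369.9 103. ]
  100 [312 236  24   8  54] [323.1 240.6] [544.9 143.8 100.2] [525.6 119.9  97.1] [551.7 159.2 103. ]
side 319 280 [ 506.3 -194.1  100. ] 542.1943694564449 [ 522.1 -139.5   21.9]
side 177 354 [ 271.8 -295.5  100. ] 401.551208599475 [ 250.8 -244.5    1.5]
side 180 132 [246.7 304.6 100. ] 392.00828354139463 [237.  364.2  62.4]
side 299 154 [525.  128.4 129. ] 540.474397384082 [525.1 128.8 128.7]
side 273 146 [476.7 224.2  89. ] 526.7740237814263 [476.6 223.5  89.5]
side 380 213 [691.9  13.3  32. ] 692.0756272370737 [691.2  11.8  33.6]
  129 [290 147  20  14 213] [299.3 153.2] [526.4 132.4 128.4] [504.8 112.  124.2] [549.2 157.8 131.6]
  100 [181 119  14  27 219] [186.3 129.9] [262.4 314.3  99.3] [250.1 244.9  97.1] [281.1 369.4 102.2]
  100 [ 298  251   45   62 1890] [319.3 282.1] [ 506.  -197.   100.1] [ 473.6 -254.3   97. ] [ 539.3 -130.2  103. ]
  100 [ 159  316   50   83 2454] [180.6 354.3] [ 277.4 -295.2  100.2] [ 250.  -360.6   97. ] [ 317.4 -230.1  103. ]
```

View pics/scene_c0.png

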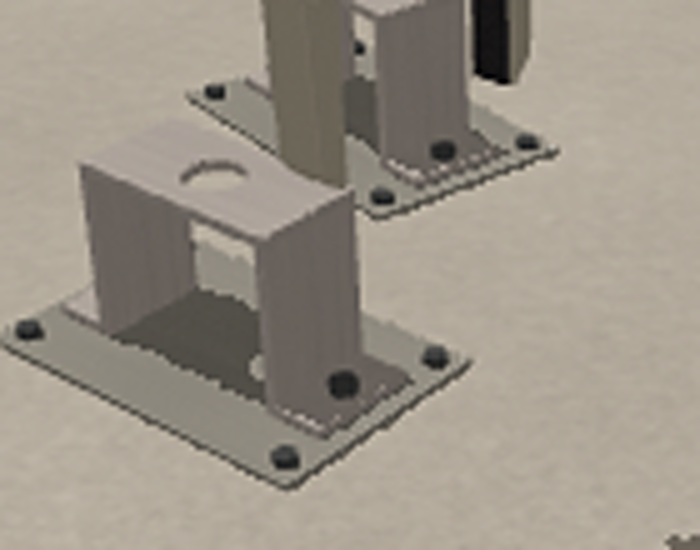

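View pics/side_c0.png

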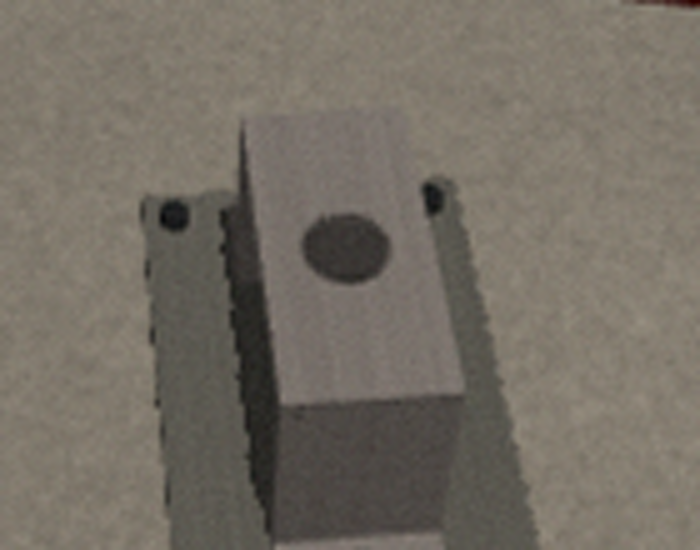

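View pics/scene_c1.png

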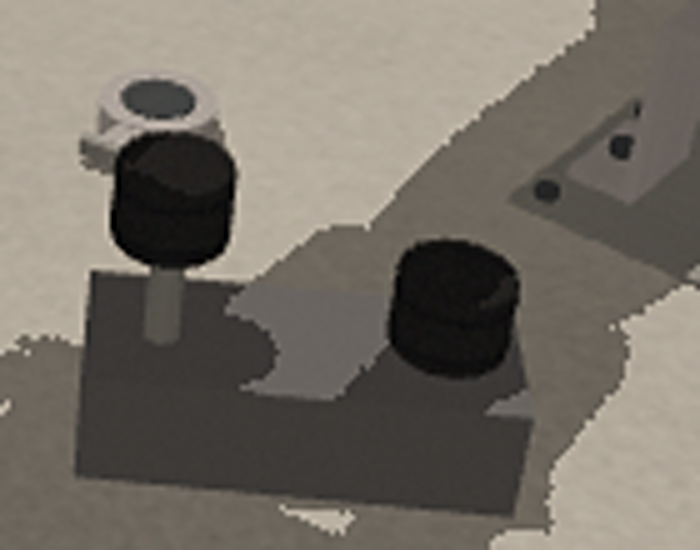

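View pics/side_c1.png

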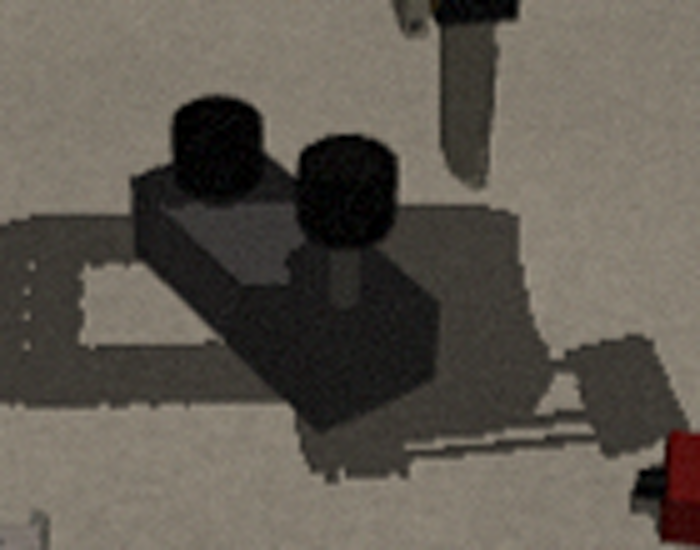

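Target bracket hole is about (507,-192), 542 mm from the base against about 400 mm for the other two. The long stud is near (527,131). I'll move above the stud and turn the jaws across the line of the studs.

>>> carry_out:
  motion:
    - {"jaw":0.093,"translation":[0.04,-0.022,0],"yaw":0}
    - {"jaw":0.093,"translation":[0.04,-0.022,0],"yaw":0}
    - {"jaw":0.093,"translation":[0.04,-0.022,0],"yaw":0}
    - {"jaw":0.093,"translation":[0,0,0],"yaw":-0.16}
    - {"jaw":0.093,"translation":[0,0,0],"yaw":-0.16}
    - {"jaw":0.093,"translation":[0,0,0],"yaw":-0.16}
    - {"jaw":0.093,"translation":[0,0,0],"yaw":0}
  squeeze: 20

```text
time: 1.02
tcp_pos: [529.7, 123.8, 215.1]
orientation: [-1.611, -2.691, 0.005]
contact_force: [0.4, 0.2, -1.2]
width: 92.9
```

```bash
cat > st.py <<'E'
from h import *
np.set_printoptions(precision=2,suppress=True)
def st(target=None):
    o=ctrl.get_obs();R,_=cv2.Rodrigues(o['orientation'])
    print('t',o['time'],'tcp',o['tcp_pos'],'toolz',R[:,2],'jaw',R[:,1],'F',o['contact_force'],'w',o['width'])
    if target is not None: print('toolshift',R.T@(np.array(target)-o['tcp_pos']))
    return o
E
python3 - <<'E'
from st import *
st((527,131,218))
for n in('scene','side','wrist'): save(n+'2',ctrl.camera(n))
E
```

```text
t 1.025 tcp [529.73 123.76 215.12] toolz [-0.01 -0.   -1.  ] jaw [ 0.88  0.47 -0.01] F [ 0.39  0.22 -1.15] w 92.91729012042393
toolshift [ 7.68  1.   -2.87]
```

View pics/wrist2.png

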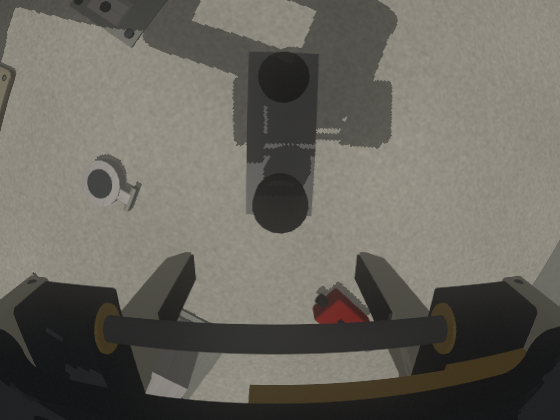

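View pics/side2.png

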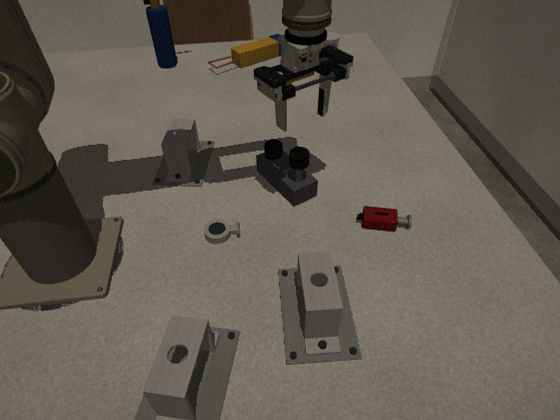

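The wrist view shows the long head, a 28 px disc at (280,203), and the short head at (283,77). The jaw axis is square to the line between the studs.

```bash
python3 - <<'E'
from st import *
c=load('wrist2')
print(c['intrinsics'])
print(pt(c,280,203,129,True),pt(c,283,77,89,True))
g=c['img'].max(2)
m=(g<36).astype(np.uint8); m[250:]=0
cc=cv2.resize(c['img'][30:250,200:360],None,fx=3,fy=3,interpolation=cv2.INTER_CUBIC)
cc=np.clip(cc.astype(float)*2,0,255).astype(np.uint8)[:600]
cv2.imwrite('pics/w2c.png',cc)
for n in('scene2','side2'):
    k=load(n); P=cloud(k)
    m=(P[...,2]>126.5)&(P[...,2]<132)&(abs(P[...,0]-527)<30)&(abs(P[...,1]-133)<32)
    q=P[m];e=(q.min(0)+q.max(0))/2;print(n,len(q),e,q.mean(0))
E
```

```text
[[325.19   0.   274.79]
 [  0.   325.19 215.49]
 [  0.     0.     1.  ]]
[524.63 138.39 129.  ] [477.68 232.65  89.  ]
scene2 281 [529.03 137.06 129.3 ] [531.68 137.51 130.02]
side2 195 [526.61 134.05 128.78] [526.65 133.13 128.72]
```

View pics/w2c.png

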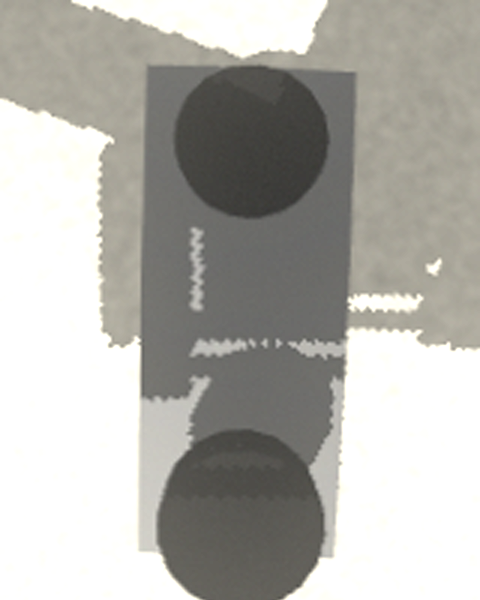

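>>> carry_out:
  motion:
    - {"jaw":0.093,"translation":[0.012,0.003,0],"yaw":0}
    - {"jaw":0.093,"translation":[0,0,0.03],"yaw":0}
    - {"jaw":0.093,"translation":[0,0,0.03],"yaw":0}
    - {"jaw":0.093,"translation":[0,0,0],"yaw":0}

```text
time: 1.68
tcp_pos: [526.5, 138.2, 154.8]
orientation: [-1.624, -2.684, 0.002]
contact_force: [-0.4, -0.5, -0.2]
width: 93.1
```

```bash
python3 - <<'E'
from st import *
st((526.5,136,101))
c=ctrl.camera('wrist');save('wrist3',c)
E
```

```text
t 1.675 tcp [526.54 138.17 154.76] toolz [-0.  0. -1.] jaw [ 0.89  0.46 -0.  ] F [-0.35 -0.52 -0.19] w 93.05818464338427
toolshift [-2.06 -0.86 53.76]
```

View pics/wrist3.png

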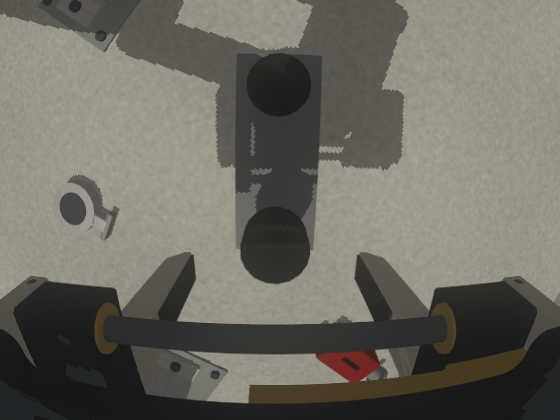

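The head is now at (275,245), centred between the fingers. The finger tips are at x≈190 and 360.

```bash
python3 - <<'E'
from st import *
c=load('wrist3')
print(pt(c,275,244.5,129,True),pt(c,278.5,84,89,True))
E
```

```text
[523.55 140.84 129.  ] [477.45 233.85  89.  ]
```

>>> carry_out:
  motion:
    - {"jaw":0.093,"translation":[0,0,0.027],"yaw":0}
    - {"jaw":0.093,"translation":[0,0,0.023],"yaw":0}
    - {"jaw":0.093,"translation":[0,0,0],"yaw":0}

```text
time: 2.1
tcp_pos: [531.0, 139.8, 111.7]
orientation: [1.626, 2.684, 0.009]
contact_force: [0.2, -0.1, 0.2]
width: 93.2
```

```bash
python3 - <<'E'
from st import *
st((526.5,138,101))
for n in('scene','side'): save(n+'4',ctrl.camera(n))
a=load('scene4')['img'][110:300,240:420];b=load('side4')['img'][60:220,220:380]
cv2.imwrite('pics/ab4.png',np.hstack([cv2.resize(a,(400,422)),cv2.resize(b,(400,422))]))
E
```

```text
t 2.1 tcp [531.04 139.84 111.67] toolz [ 0.01  0.   -1.  ] jaw [0.89 0.46 0.01] F [ 0.2  -0.06  0.22] w 93.16045897821779
toolshift [ 0.47 -4.95 10.63]
```

View pics/ab4.png

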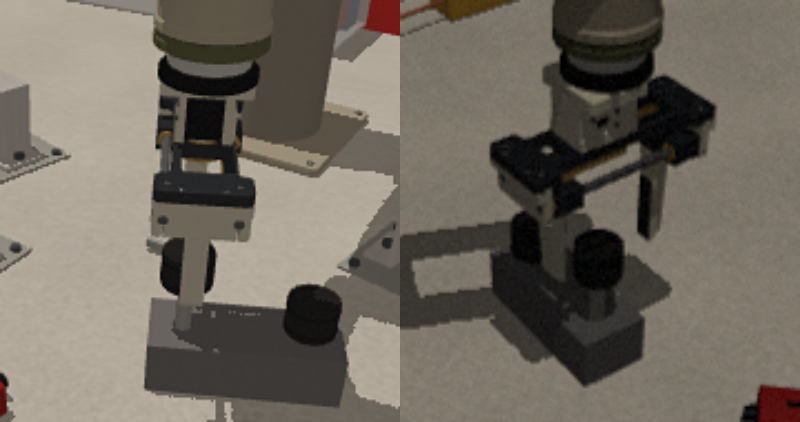

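>>> carry_out:
  motion:
    - {"jaw":0.093,"translation":[-0.001,-0.005,0.0],"yaw":0}
    - {"jaw":0.093,"translation":[0,0,0.01],"yaw":0}
    - {"jaw":0.093,"translation":[0,0,0],"yaw":0}

```text
time: 2.58
tcp_pos: [530.3, 137.0, 106.5]
orientation: [1.623, 2.678, 0.018]
contact_force: [-0.5, -0.6, 0.0]
width: 93.1
```

```bash
python3 - <<'E'
from st import *
st((526.5,138,101))
c=ctrl.camera('wrist');save('wrist5',c);
print(ctrl.get_obs()['joint_vel'])
E
```

```text
t 2.575 tcp [530.33 136.95 106.53] toolz [ 0.01  0.   -1.  ] jaw [0.89 0.46 0.01] F [-0.52 -0.58  0.03] w 93.07496267660888
toolshift [ 2.71 -2.99  5.48]
[ 0.   -0.   -0.01 -0.    0.    0.  ]
```

View pics/wrist5.png

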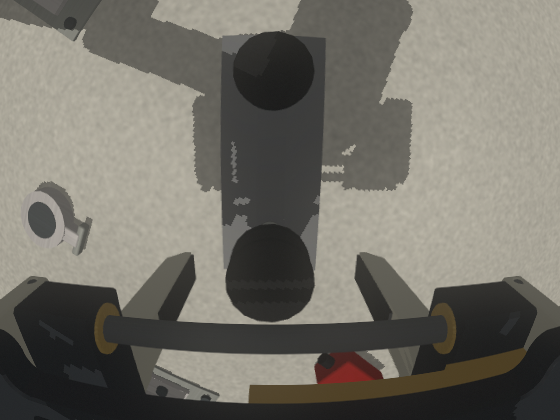

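```bash
python3 - <<'E'
from st import *
c=load('wrist5');o=ctrl.get_obs();R,_=cv2.Rodrigues(o['orientation'])
def proj(p):
    Rc,_=cv2.Rodrigues(c['rvec']);q=Rc@p+c['tvec'].reshape(3);K=c['intrinsics']
    th=np.arctan2(np.hypot(q[0],q[1]),q[2]);r=np.hypot(q[0],q[1]);return K[0,0]*th*q[0]/r+K[0,2],K[1,1]*th*q[1]/r+K[1,2]
for y in(-46,0,46):
  for z in(0,-22.5): print(y,z,proj(o['tcp_pos']+R@np.array([0,y,z])))
for f in(0,23,-23): print('x',f,proj(o['tcp_pos']+R@np.array([f,0,-22.5])))
print(pt(c,270,272,129,True))
E
```

```text
-46 0 (np.float64(198.70862966706426), np.float64(267.0038480333613))
-46 -22.5 (np.float64(189.64421236599793), np.float64(285.80282091668965))
0 0 (np.float64(278.14207304587416), np.float64(267.9994465226258))
0 -22.5 (np.float64(278.54613193679427), np.float64(287.482161857071))
46 0 (np.float64(357.1901368405386), np.float64(266.9190442286857))
46 -22.5 (np.float64(366.91139749867284), np.float64(285.61315660823726))
x 0 (np.float64(278.54613193679427), np.float64(287.482161857071))
x 23 (np.float64(278.7834853086297), np.float64(245.6592651280027))
x -23 (np.float64(278.300970091736), np.float64(323.9879556170765))
[522.67 142.6  129.  ]
```

>>> carry_out:
  motion:
    - {"jaw":0.093,"translation":[0.002,-0.003,0.005],"yaw":0}
    - {"jaw":0.093,"translation":[0,0,0],"yaw":0}
    - {"jaw":0.093,"translation":[0,0,0.002],"yaw":0}

```text
time: 3.0
tcp_pos: [527.2, 137.5, 99.9]
orientation: [1.623, 2.677, 0.019]
contact_force: [-0.1, -0.5, -0.1]
width: 92.6
```

```bash
python3 - <<'E'
from st import *
st((526.5,138.5,101))
E
```

```text
t 3.0 tcp [527.18 137.55  99.87] toolz [ 0.02  0.   -1.  ] jaw [0.89 0.46 0.02] F [-0.1  -0.46 -0.08] w 92.61964056695533
toolshift [ 1.16 -0.15 -1.14]
```

>>> carry_out:
  motion:
    - {"jaw":0.04,"translation":[0,0,0],"yaw":0}
    - {"jaw":0.04,"translation":[0,0,0],"yaw":0}
    - {"jaw":0.04,"translation":[0,0,0],"yaw":0}
    - {"jaw":0.04,"translation":[0,0,0],"yaw":0}
    - {"jaw":0.04,"translation":[0,0,0],"yaw":0}
    - {"jaw":0.04,"translation":[0,0,0],"yaw":0}
  squeeze: 25

```text
time: 3.75
tcp_pos: [527.2, 137.5, 99.8]
orientation: [1.623, 2.677, 0.019]
contact_force: [0.7, 0.5, -0.4]
width: 45.8
```

```bash
python3 - <<'E'
from st import *
st((526.5,138.5,101))
E
```

```text
t 3.75 tcp [527.2  137.55  99.78] toolz [ 0.02  0.   -1.  ] jaw [0.89 0.46 0.02] F [ 0.74  0.46 -0.44] w 45.839584442009254
toolshift [ 1.16 -0.16 -1.23]
```

>>> carry_out:
  motion:
    - {"jaw":0.04,"translation":[0,0,-0.01],"yaw":0}
    - {"jaw":0.04,"translation":[0,0,-0.01],"yaw":0}
    - {"jaw":0.04,"translation":[0,0,0],"yaw":0}

```text
time: 4.12
tcp_pos: [526.9, 137.5, 121.3]
orientation: [1.623, 2.677, 0.019]
contact_force: [-0.3, -0.0, -2.1]
width: 45.7
```

```bash
python3 - <<'E'
from st import *
st((527.2,137.5,220))
E
```

```text
t 4.125 tcp [526.9  137.46 121.33] toolz [ 0.02  0.   -1.  ] jaw [0.89 0.46 0.02] F [-0.29 -0.01 -2.14] w 45.69667631920417
toolshift [ -0.4    1.85 -98.65]
```

Lifting cleanly: the force is about the stud's weight and there is no side load.

>>> carry_out:
  motion:
    - {"jaw":0.04,"translation":[0,0,-0.015],"yaw":0}
    - {"jaw":0.04,"translation":[0,0,-0.02],"yaw":0}
    - {"jaw":0.04,"translation":[0,0.001,-0.03],"yaw":0}
    - {"jaw":0.04,"translation":[0,0.001,-0.035],"yaw":0}
    - {"jaw":0.04,"translation":[0,0,0],"yaw":0}

```text
time: 4.75
tcp_pos: [527.0, 137.9, 227.7]
orientation: [1.622, 2.676, 0.02]
contact_force: [0.6, -0.3, -0.4]
width: 45.7
```

```bash
python3 - <<'E'
from st import *
st((507,-192,220))
for n in('scene','side'): save(n+'6',ctrl.camera(n))
a=load('scene6')['img'][70:300,220:420];b=load('side6')['img'][20:220,220:400]
cv2.imwrite('pics/ab6.png',np.hstack([cv2.resize(a,(400,460)),cv2.resize(b,(400,460))]))
E
```

```text
t 4.75 tcp [527.04 137.92 227.74] toolz [ 0.02  0.   -1.  ] jaw [0.89 0.46 0.02] F [ 0.61 -0.31 -0.44] w 45.71802560248646
toolshift [-283.2  -170.52    5.81]
```

View pics/ab6.png

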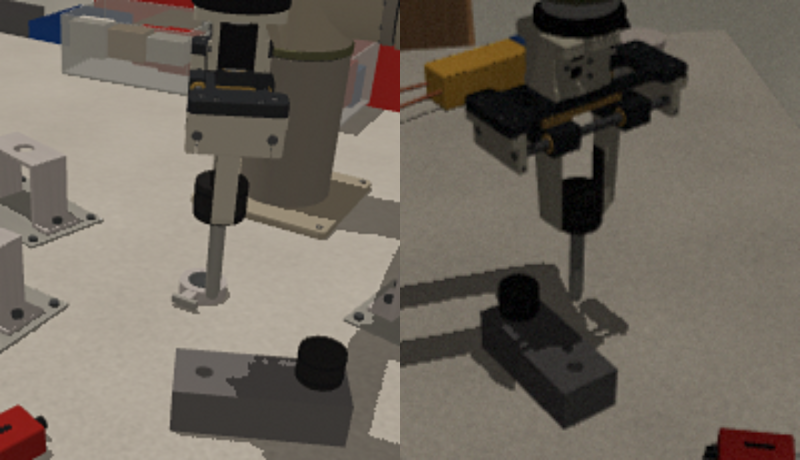

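The stud is out of the well and in the grip. The rod tip is near (326,218) in the scene view and (299,149) in the side view. It may lean slightly, so I'll measure that.

```bash
python3 - <<'E'
from st import *
for n,(x,y,X,Y) in {'scene6':(290,140,360,230),'side6':(270,80,330,160)}.items():
    c=load(n);a=cv2.resize(c['img'][y:Y,x:X],None,fx=6,fy=6,interpolation=cv2.INTER_CUBIC)
    cv2.imwrite(f'pics/{n}z.png',np.clip(a*1.6,0,255).astype(np.uint8))
    P=cloud(c)
    for zz in(125,140,155,170,185,200):
        m=(abs(P[...,2]-zz)<7)&(np.hypot(P[...,0]-527,P[...,1]-138)<28)
        if m.sum()>3: print(n,zz,m.sum(),np.median(P[m],axis=0))
E
```

```text
scene6 140 18 [533.35 138.5  142.47]
scene6 155 46 [533.58 139.57 155.72]
scene6 170 54 [533.66 139.23 170.12]
scene6 185 52 [533.81 139.8  185.57]
scene6 200 56 [533.75 139.14 199.51]
side6 140 20 [523.79 131.1  143.41]
side6 155 35 [524.34 131.07 155.01]
side6 170 34 [523.97 130.62 170.57]
side6 185 36 [524.82 130.72 184.67]
side6 200 34 [523.99 130.93 200.01]
```

View pics/scene6z.png

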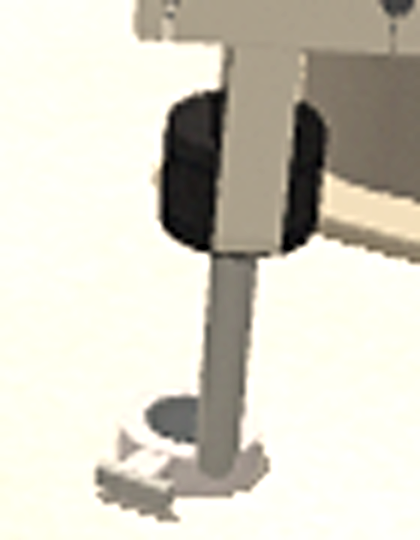

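View pics/side6z.png

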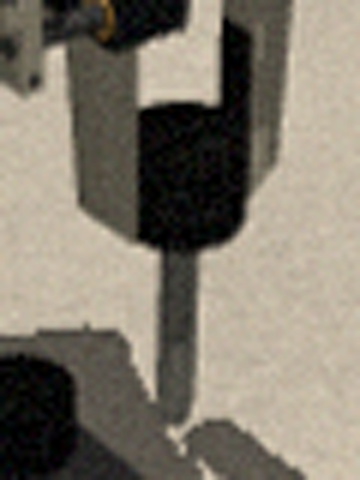

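The rod is vertical within 1 mm and its axis sits on the TCP. The tip is at z≈138, so I can carry it to the bracket.

>>> carry_out:
  motion:
    - {"jaw":0.04,"translation":[-0.02,-0.012,0],"yaw":0}
    - {"jaw":0.04,"translation":[-0.04,-0.024,0],"yaw":0}
    - {"jaw":0.04,"translation":[-0.04,-0.024,0],"yaw":0}
    - {"jaw":0.04,"translation":[-0.04,-0.024,0],"yaw":0}
    - {"jaw":0.04,"translation":[-0.04,-0.024,0],"yaw":0}
    - {"jaw":0.04,"translation":[-0.04,-0.024,0],"yaw":0}
    - {"jaw":0.04,"translation":[-0.02,-0.012,0],"yaw":0}
    - {"jaw":0.04,"translation":[0,0,0],"yaw":0}

```text
time: 5.85
tcp_pos: [499.5, -148.2, 206.1]
orientation: [-1.618, -2.675, -0.001]
contact_force: [1.2, 0.4, -0.6]
width: 45.7
```

```bash
python3 - <<'E'
from st import *
st((507,-192,224))
E
```

```text
t 5.85 tcp [ 499.49 -148.19  206.13] toolz [-0.01  0.01 -1.  ] jaw [ 0.89  0.46 -0.01] F [ 1.2   0.42 -0.63] w 45.65801407898421
toolshift [-42.04 -13.82 -18.34]
```

>>> carry_out:
  motion:
    - {"jaw":0.04,"translation":[0,0,-0.016],"yaw":0}
    - {"jaw":0.04,"translation":[-0.015,-0.005,-0.002],"yaw":0}
    - {"jaw":0.04,"translation":[-0.015,-0.005,-0.002],"yaw":0}
    - {"jaw":0.04,"translation":[-0.01,-0.004,0],"yaw":0}
    - {"jaw":0.04,"translation":[0,0,0],"yaw":0}

```text
time: 6.48
tcp_pos: [506.5, -190.6, 225.7]
orientation: [-1.613, -2.676, -0.001]
contact_force: [-0.3, 0.6, -1.2]
width: 45.7
```

```bash
python3 - <<'E'
from st import *
st((507,-192,224))
for n in('scene','side','wrist'): save(n+'7',ctrl.camera(n))
a=load('scene7')['img'][60:260,130:280];b=load('side7')['img'][140:370,240:410]
cv2.imwrite('pics/ab7.png',np.hstack([cv2.resize(a,(400,533)),cv2.resize(b,(394,533))]))
E
```

```text
t 6.475 tcp [ 506.47 -190.63  225.74] toolz [-0.01  0.01 -1.  ] jaw [ 0.88  0.47 -0.01] F [-0.3   0.63 -1.22] w 45.740523270646676
toolshift [-1.49 -0.16  1.72]
```

View pics/ab7.png

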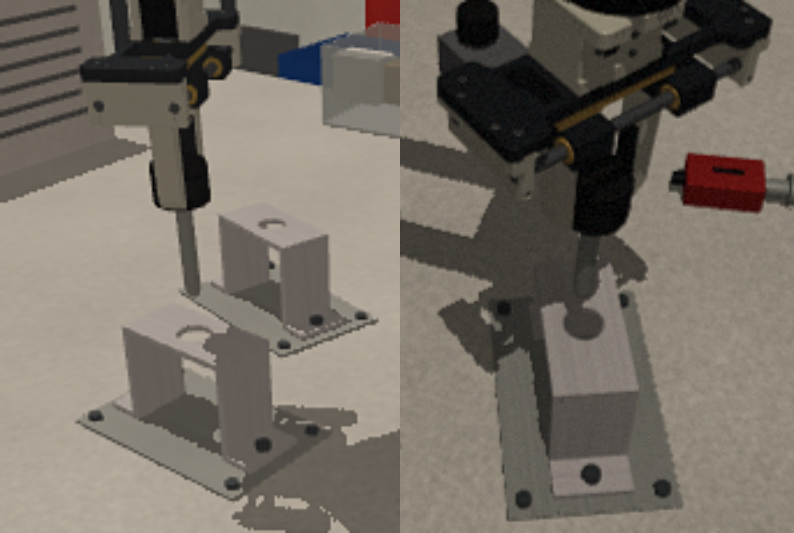

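View pics/wrist7.png

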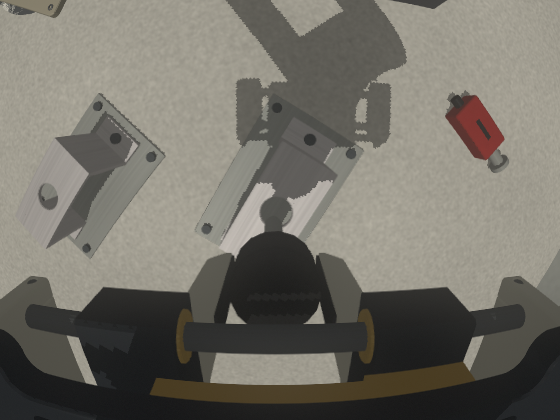

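The wrist view shows the tip at about (277,207) over the hole, whose right edge shows near (292,213). I'll compare rod axis and hole in the same cameras.

```bash
python3 - <<'E'
from st import *
for n in('scene7','side7'):
    c=load(n);P=cloud(c);Rc,_=cv2.Rodrigues(c['rvec']);cam=-Rc.T@c['tvec'].reshape(3)
    for zz in(142,157,172,187,200):
        m=(abs(P[...,2]-zz)<7)&(np.hypot(P[...,0]-507,P[...,1]+191)<25)
        if m.sum()>3:
            q=np.median(P[m],axis=0);d=q-cam;d=d[:2]/np.hypot(*d[:2]);print(n,zz,m.sum(),q,'axis',q[:2]+d*6.5)
# hole from unoccluded initial pics: strap top pixels fit
a=cv2.resize(load('scene7')['img'][150:200,170:240],None,fx=8,fy=8,interpolation=cv2.INTER_CUBIC)
cv2.imwrite('pics/s7h.png',a)
a=cv2.resize(load('wrist7')['img'][170:250,220:340],None,fx=6,fy=6,interpolation=cv2.INTER_CUBIC)
cv2.imwrite('pics/w7h.png',a)
E
```

```text
scene7 142 22 [ 510.05 -186.95  144.14] axis [ 505.43 -191.53]
scene7 157 37 [ 509.92 -186.8   157.42] axis [ 505.3  -191.38]
scene7 172 35 [ 510.36 -186.8   171.95] axis [ 505.75 -191.38]
scene7 187 36 [ 512.14 -187.03  186.36] axis [ 507.53 -191.62]
scene7 200 42 [ 511.17 -186.74  200.6 ] axis [ 506.56 -191.31]
side7 142 26 [ 501.27 -196.31  144.54] axis [ 503.01 -190.04]
side7 157 49 [ 502.04 -197.15  156.13] axis [ 503.8  -190.89]
side7 172 48 [ 502.33 -196.57  172.35] axis [ 504.09 -190.32]
side7 187 53 [ 502.5  -196.79  187.68] axis [ 504.27 -190.53]
side7 200 39 [ 503.12 -197.3   198.26] axis [ 504.89 -191.05]
```

View pics/s7h.png

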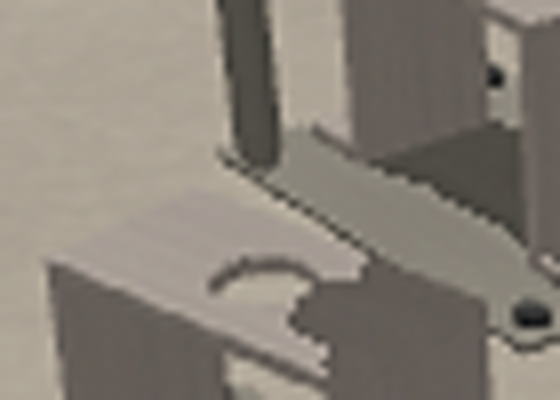

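View pics/w7h.png

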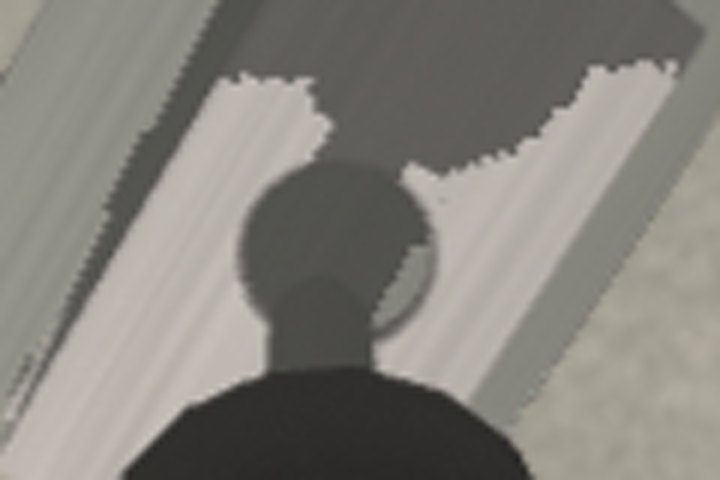

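```bash
python3 - <<'E'
from st import *
c=load('wrist7')
print('hole wrist',pt(c,276.2,212.8,100,True))
for v in(216,218,220): print('tip wrist',v,pt(c,273.3,v,136,True))
s=load('scene');d=load('side')
print(pt(s,202.8,185.8,100),pt(d,319.1,279.4,100))
for n,c in(('scene',s),('side',d)):
    P=cloud(c);m=(abs(P[...,2]-100)<4)&(abs(P[...,0]-507)<50)&(abs(P[...,1]+192)<80)
    r=cv2.minAreaRect(P[m][:,:2].astype(np.float32));print(n,r)
st((507,-192,224))
E
```

```text
hole wrist [ 506.72 -192.82  100.  ]
tip wrist 216 [ 501.28 -187.43  136.  ]
tip wrist 218 [ 502.09 -188.95  136.  ]
tip wrist 220 [ 502.9  -190.49  136.  ]
[ 511.6  -187.46  100.  ] [ 506.69 -192.87  100.  ]
scene ((509.05657958984375, -191.30575561523438), (124.9604263305664, 63.627906799316406), 85.38356018066406)
side ((506.3917541503906, -192.435302734375), (121.74151611328125, 60.227394104003906), 86.82547760009766)
t 6.625 tcp [ 506.39 -189.61  225.75] toolz [-0.01  0.01 -1.  ] jaw [ 0.88  0.47 -0.01] F [-0.08 -0.2  -0.72] w 45.801907306108845
toolshift [-2.43 -0.57  1.72]
```

>>> carry_out:
  motion:
    - {"jaw":0.04,"translation":[-0.003,0.002,0],"yaw":0}
    - {"jaw":0.04,"translation":[0,0,0.012],"yaw":0}
    - {"jaw":0.04,"translation":[0,0,0.01],"yaw":0}
    - {"jaw":0.04,"translation":[0,0,0],"yaw":0}

```text
time: 7.12
tcp_pos: [509.0, -190.0, 201.2]
orientation: [-1.609, -2.676, -0.002]
contact_force: [-0.5, -0.2, -1.2]
width: 45.4
```

```bash
cat > rod.py <<'E'
from st import *
def rod(tag):
    o=st((509.5,-192,106)); t=o['tcp_pos']
    for n in('scene','side','wrist'):
        c=ctrl.camera(n);save(n+tag,c)
        if n=='wrist': continue
        P=cloud(c);Rc,_=cv2.Rodrigues(c['rvec']);cam=-Rc.T@c['tvec'].reshape(3)
        for dz in(-80,-65,-50,-35,-24):
            zz=t[2]+dz
            if zz<104: continue
            m=(abs(P[...,2]-zz)<7)&(P[...,2]>103)&(np.hypot(P[...,0]-t[0],P[...,1]-t[1])<25)
            if m.sum()>3:
                q=np.median(P[m],axis=0);d=q-cam;d=d[:2]/np.hypot(*d[:2]);print(n,zz,m.sum(),'axis',q[:2]+d*6.5)
    cv2.imwrite(f'pics/w{tag}z.png',cv2.resize(load('wrist'+tag)['img'][170:250,220:340],None,fx=6,fy=6,interpolation=cv2.INTER_CUBIC))
E
python3 -c "
from rod import *
rod('8')"
```

```text
t 7.125 tcp [ 508.96 -190.02  201.16] toolz [-0.02  0.01 -1.  ] jaw [ 0.88  0.47 -0.01] F [-0.54 -0.21 -1.22] w 45.40353089474723
toolshift [-3.61  0.38 95.11]
scene 121.15817303637635 29 axis [ 507.52 -191.19]
scene 136.15817303637635 35 axis [ 508.41 -191.07]
scene 151.15817303637635 34 axis [ 508.66 -191.28]
scene 166.15817303637635 38 axis [ 509.11 -190.84]
scene 177.15817303637635 35 axis [ 508.84 -190.77]
side 121.15817303637635 36 axis [ 505.91 -190.57]
side 136.15817303637635 43 axis [ 506.73 -190.67]
side 151.15817303637635 42 axis [ 506.52 -190.18]
side 166.15817303637635 48 axis [ 506.83 -190.97]
side 177.15817303637635 29 axis [ 507.22 -191.04]
```

View pics/w8z.png

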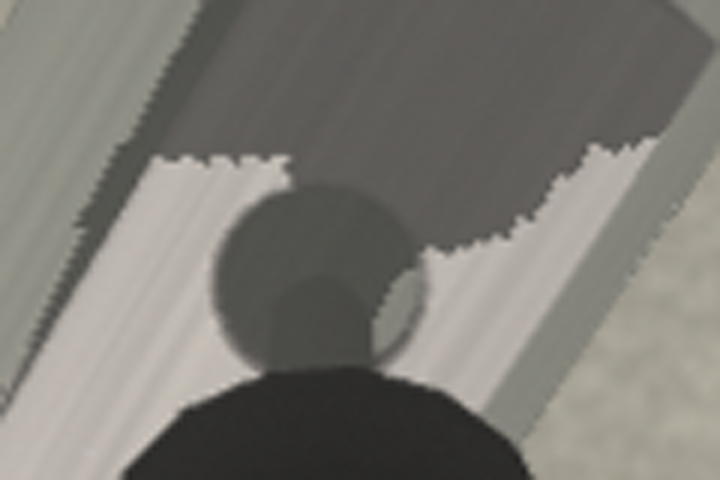

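The tip is at about (507,-191), 12 mm above the strap, and the hole is at (507,-192). I'll shift it slightly and go down slowly.

>>> carry_out:
  motion:
    - {"jaw":0.04,"translation":[-0.001,0,0.006],"yaw":0}
    - {"jaw":0.04,"translation":[0,0,0.008],"yaw":0}
    - {"jaw":0.04,"translation":[0,0,0.006],"yaw":0}
    - {"jaw":0.04,"translation":[0,0,0],"yaw":0}

```text
time: 7.78
tcp_pos: [510.1, -191.4, 181.8]
orientation: [-1.611, -2.678, -0.002]
contact_force: [0.0, 0.1, -1.6]
width: 45.7
```

```bash
python3 -c "
from rod import *
rod('9')"
```

```text
t 7.775 tcp [ 510.14 -191.39  181.81] toolz [-0.01  0.01 -1.  ] jaw [ 0.88  0.47 -0.01] F [ 0.02  0.14 -1.61] w 45.73207791170443
toolshift [-1.32 -0.32 75.81]
scene 116.81280562521863 35 axis [ 508.79 -191.98]
scene 131.81280562521863 32 axis [ 510.31 -192.35]
scene 146.81280562521863 36 axis [ 510.51 -192.03]
scene 157.81280562521863 35 axis [ 510.49 -192.12]
side 116.81280562521863 40 axis [ 507.75 -191.99]
side 131.81280562521863 42 axis [ 508.48 -192.32]
side 146.81280562521863 45 axis [ 508.96 -192.15]
side 157.81280562521863 24 axis [ 508.85 -192.78]
```

View pics/w9z.png

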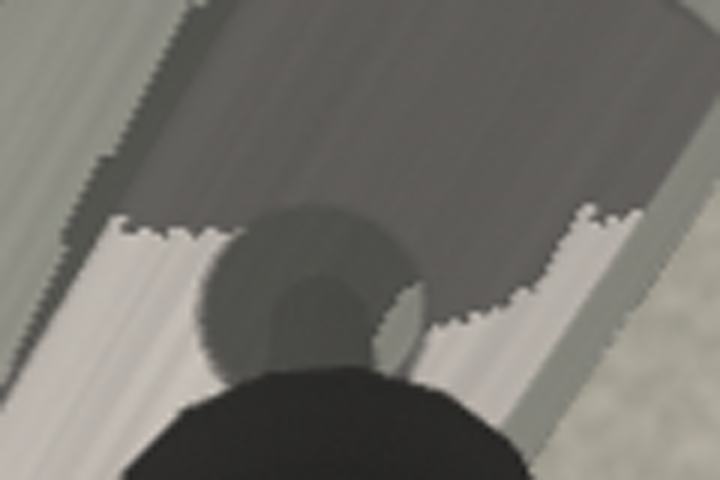

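The tip is in the hole with roughly 6 to 7 mm of clearance all round. Continuing down.

>>> carry_out:
  motion:
    - {"jaw":0.04,"translation":[0,-0.001,0.01],"yaw":0}
    - {"jaw":0.04,"translation":[0,0,0.01],"yaw":0}
    - {"jaw":0.04,"translation":[0,0,0.01],"yaw":0}
    - {"jaw":0.04,"translation":[0,0,0],"yaw":0}

```text
time: 8.43
tcp_pos: [509.2, -191.8, 150.4]
orientation: [-1.612, -2.679, -0.002]
contact_force: [-0.8, -0.2, -1.7]
width: 45.7
```

```bash
python3 -c "
from rod import *
rod('10')"
```

```text
t 8.425 tcp [ 509.16 -191.75  150.44] toolz [-0.01  0.01 -1.  ] jaw [ 0.88  0.47 -0.01] F [-0.8  -0.21 -1.66] w 45.71950700696879
toolshift [-0.97  0.46 44.42]
scene 115.43511620389137 34 axis [ 509.61 -192.65]
scene 126.43511620389137 30 axis [ 510.13 -191.94]
side 115.43511620389137 39 axis [ 508.84 -192.78]
side 126.43511620389137 19 axis [ 507.34 -192.86]
```

>>> carry_out:
  motion:
    - {"jaw":0.04,"translation":[0,-0.001,0.01],"yaw":0}
    - {"jaw":0.04,"translation":[0,0,0.01],"yaw":0}
    - {"jaw":0.04,"translation":[0,0,0.01],"yaw":0}
    - {"jaw":0.04,"translation":[0,0,0],"yaw":0}

```text
time: 9.07
tcp_pos: [509.0, -192.6, 120.3]
orientation: [-1.614, -2.682, -0.003]
contact_force: [0.0, 0.2, -2.6]
width: 45.9
```

```bash
python3 -c "
from rod import *
rod('11')
b=load('side11')['img'][180:340,250:390];a=load('scene11')['img'][110:230,150:260]
cv2.imwrite('pics/ab11.png',np.hstack([cv2.resize(a,(400,436),interpolation=2),cv2.resize(b,(382,436),interpolation=2)]))"
```

```text
t 9.075 tcp [ 509.02 -192.56  120.26] toolz [-0.01  0.01 -1.  ] jaw [ 0.88  0.47 -0.  ] F [ 0.04  0.2  -2.6 ] w 45.93175277400908
toolshift [ 0.11  0.75 14.26]
```

View pics/ab11.png

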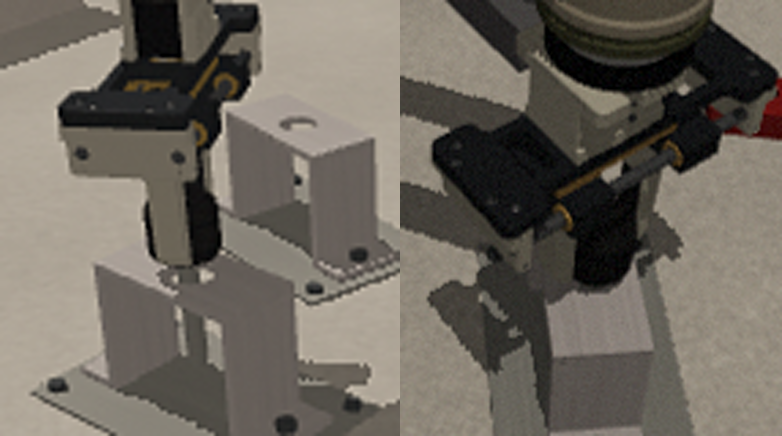

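The rod is through the hole and visible below the strap, with the head about 15 mm above it. Lowering gently.

>>> carry_out:
  motion:
    - {"jaw":0.04,"translation":[0,0,0.005],"yaw":0}
    - {"jaw":0.04,"translation":[0,0,0.004],"yaw":0}
    - {"jaw":0.04,"translation":[0,0,0],"yaw":0}

```text
time: 9.6
tcp_pos: [510.5, -193.2, 113.1]
orientation: [-1.616, -2.686, -0.003]
contact_force: [-0.4, 0.0, -1.3]
width: 45.7
```

>>> carry_out:
  motion:
    - {"jaw":0.04,"translation":[0,0,0.002],"yaw":0}
    - {"jaw":0.04,"translation":[0,0,0],"yaw":0}

```text
time: 9.85
tcp_pos: [510.5, -193.2, 111.0]
orientation: [-1.616, -2.686, -0.003]
contact_force: [-0.6, 0.2, -1.4]
width: 46.0
```

>>> carry_out:
  motion:
    - {"jaw":0.04,"translation":[0,-0.001,0.002],"yaw":0}
    - {"jaw":0.04,"translation":[0,0,0.001],"yaw":0}
    - {"jaw":0.04,"translation":[0,0,0],"yaw":0}

```text
time: 10.22
tcp_pos: [509.6, -193.8, 108.0]
orientation: [-1.616, -2.686, -0.003]
contact_force: [0.7, -1.1, -1.3]
width: 45.8
```

>>> carry_out:
  motion:
    - {"jaw":0.04,"translation":[0,0,0.0015],"yaw":0}
    - {"jaw":0.04,"translation":[0,0,0],"yaw":0}

```text
time: 10.48
tcp_pos: [509.6, -193.8, 106.4]
orientation: [-1.616, -2.686, -0.003]
contact_force: [0.4, 0.0, -0.4]
width: 45.7
```

>>> carry_out:
  motion:
    - {"jaw":0.04,"translation":[0,0,0.001],"yaw":0}
    - {"jaw":0.04,"translation":[0,0,0],"yaw":0}

```text
time: 10.72
tcp_pos: [509.7, -193.8, 105.4]
orientation: [-1.616, -2.686, -0.003]
contact_force: [-0.9, 0.2, -1.1]
width: 45.8
```

>>> carry_out:
  motion:
    - {"jaw":0.04,"translation":[0,0,0.001],"yaw":0}
    - {"jaw":0.04,"translation":[0,0,0],"yaw":0}

```text
time: 10.98
tcp_pos: [509.9, -193.9, 105.3]
orientation: [-1.616, -2.687, -0.003]
contact_force: [-0.3, -0.2, -0.4]
width: 45.9
```

```bash
python3 -c "
from rod import *
rod('12')
b=load('side12')['img'][200:340,260:390];a=load('scene12')['img'][130:230,160:260]
cv2.imwrite('pics/ab12.png',np.hstack([cv2.resize(a,(400,400),interpolation=2),cv2.resize(b,(371,400),interpolation=2)]))"
```

```text
t 10.975 tcp [ 509.92 -193.92  105.3 ] toolz [-0.    0.01 -1.  ] jaw [ 0.88  0.47 -0.  ] F [-0.33 -0.2  -0.43] w 45.85451928691415
toolshift [ 1.89  0.53 -0.69]
```

View pics/ab12.png

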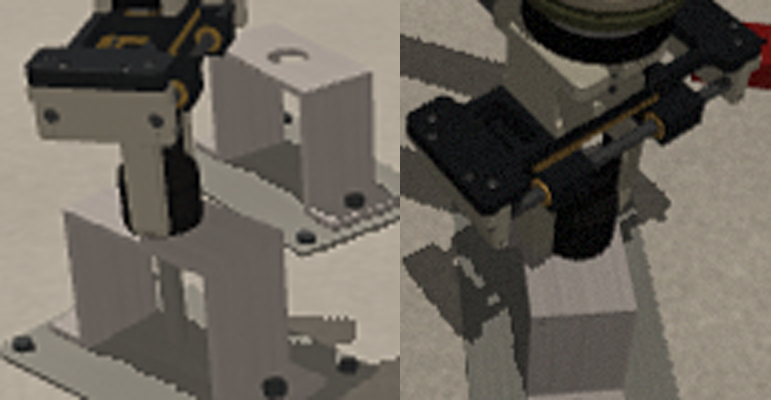

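>>> carry_out:
  motion:
    - {"jaw":0.04,"translation":[0,0,0.001],"yaw":0}
    - {"jaw":0.04,"translation":[0,0,0],"yaw":0}

```text
time: 11.38
tcp_pos: [510.1, -194.0, 105.2]
orientation: [-1.616, -2.687, -0.003]
contact_force: [-0.2, 0.3, -0.1]
width: 45.9
```

>>> carry_out:
  motion:
    - {"jaw":0.04,"translation":[0,0,0.001],"yaw":0}

```text
time: 11.5
tcp_pos: [510.1, -194.0, 105.0]
orientation: [-1.616, -2.687, -0.003]
contact_force: [-6.9, 2.6, 12.1]
width: 45.6
```

It's seated: 12 N upward and no further descent. Releasing.

>>> carry_out:
  motion:
    - {"jaw":0.055,"translation":[0,0,0],"yaw":0}
    - {"jaw":0.07,"translation":[0,0,0],"yaw":0}
    - {"jaw":0.093,"translation":[0,0,0],"yaw":0}
    - {"jaw":0.093,"translation":[0,0,0],"yaw":0}
    - {"jaw":0.093,"translation":[0,0,0],"yaw":0}

```text
time: 12.12
tcp_pos: [510.2, -194.0, 104.4]
orientation: [-1.616, -2.687, -0.003]
contact_force: [0.3, -0.2, 0.1]
width: 90.1
```

```bash
python3 -c "
from rod import *
rod('13')
b=load('side13')['img'][200:340,260:390];a=load('scene13')['img'][130:230,160:260]
cv2.imwrite('pics/ab13.png',np.hstack([cv2.resize(a,(400,400),interpolation=2),cv2.resize(b,(371,400),interpolation=2)]))"
```

```text
t 12.125 tcp [ 510.17 -194.03  104.45] toolz [-0.  0. -1.] jaw [ 0.88  0.47 -0.  ] F [ 0.28 -0.19  0.06] w 90.0515149513049
toolshift [ 2.12  0.36 -1.54]
```

View pics/ab13.png

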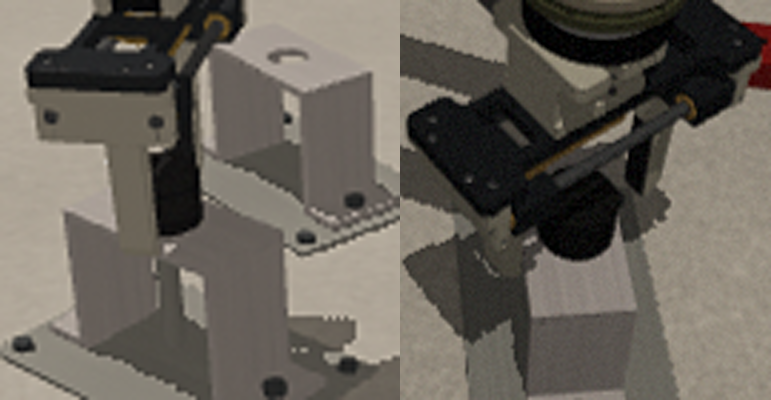

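View pics/wrist13.png

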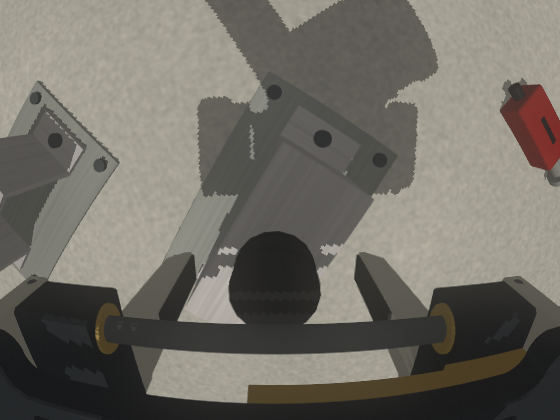

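The jaws are clear on both sides of the head, which rests on the strap. Retreating straight up.

>>> carry_out:
  motion:
    - {"jaw":0.093,"translation":[0,0,-0.01],"yaw":0}
    - {"jaw":0.093,"translation":[0,0,-0.015],"yaw":0}
    - {"jaw":0.093,"translation":[0,0,-0.03],"yaw":0}
    - {"jaw":0.093,"translation":[0,0,-0.04],"yaw":0}
    - {"jaw":0.093,"translation":[0,0,-0.04],"yaw":0}
    - {"jaw":0.093,"translation":[0.05,0.03,0],"yaw":0}
    - {"jaw":0.093,"translation":[0.05,0.03,0],"yaw":0}
    - {"jaw":0.093,"translation":[0,0,0],"yaw":0}

```text
time: 13.28
tcp_pos: [518.6, -76.6, 254.6]
orientation: [1.621, 2.687, 0.008]
contact_force: [-0.1, -0.6, -0.6]
width: 92.9
```

```bash
python3 -c "
from st import *
st()
for n in('scene','side'):
    c=ctrl.camera(n);save(n+'14',c);P=cloud(c)
    m=(P[...,2]>115)&(P[...,2]<145)&(abs(P[...,0]-508)<40)&(abs(P[...,1]+192)<40)
    q=P[m];t=q[q[:,2]>130];print(n,len(q),np.percentile(q[:,2],[50,90,99]),(t.min(0)+t.max(0))/2)
    A=np.c_[t[:,:2]-t[:,:2].mean(0),np.ones(len(t))];print('top plane',np.linalg.lstsq(A,t[:,2],rcond=None)[0])
b=load('side14')['img'];a=load('scene14')['img'][100:310,140:420]
cv2.imwrite('pics/ab14.png',np.hstack([cv2.resize(a,(440,330),interpolation=2),cv2.resize(b[200:350,260:410],(330,330),interpolation=2)]))"
```

```text
t 13.275 tcp [518.62 -76.57 254.62] toolz [ 0.01  0.   -1.  ] jaw [0.88 0.47 0.01] F [-0.08 -0.55 -0.56] w 92.8658699477792
scene 287 [132.91 135.34 136.21] [ 511.56 -193.88  133.41]
top plane [ -0.02  -0.02 134.36]
side 649 [133.66 135.16 136.03] [ 509.8  -196.11  133.55]
top plane [  0.01   0.02 133.94]
```

View pics/ab14.png

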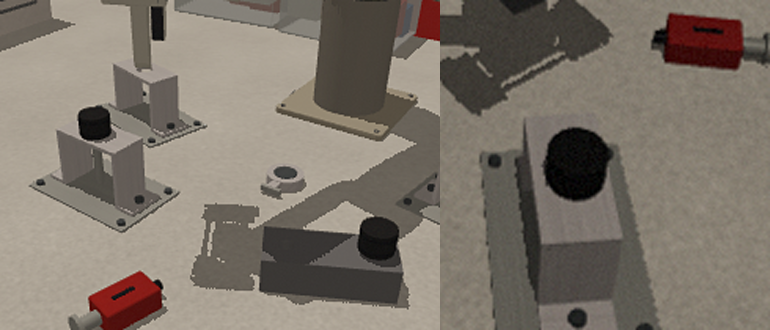

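View pics/side14.png

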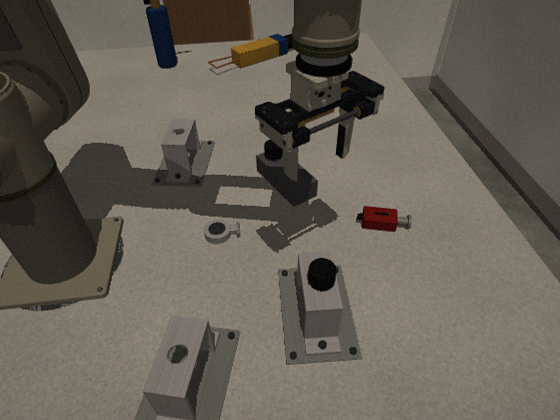

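The head sits flat on the strap with its top at z≈134 and no tilt. The short stud and gauge are unmoved, and the robot is clear.

```bash
python3 -c "
from bench import ctrl
print(ctrl.close_job())"
```

```text
the job is handed in; nothing more can be done
None
```

The long stud is seated in the far bracket, and I handed the job in at about 13.4 s with the gripper open and clear. I lifted it straight out of its well and lowered its rod through the hole. I let go only once the head was resting on the strap; the last step down read about 12 N.

- **Seating:** both fixed cameras put the head top at about 134 mm, as expected for a seated head, with no consistent tilt. The head is about 4 mm off the hole's centre, within the 8 mm of free play.
- **Left alone:** the short stud is still in its block, and the gauge lies where it was.
- **Disagreements:** before the grasp, the wrist camera placed the stud 5 to 7 mm from where the fixed cameras did. For the hole, the scene camera differed from the other two by up to 7 mm. I worked between or around these readings, and the grasp and fit both went in cleanly.

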